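# Level the coin-photo stage with a wedge

## Task

The small tilting stage for photographing coins droops at one corner. Slide the wooden wedge, thin end first and lying flat on the desk, under the steel stud at that low corner until the ball of the level on the stage sits centred between its two black marks, then let go and leave the wedge there. Leave the coin tray, the mouse and the loupe where they are.

Things in the scene. Friction and masses are not known exactly. Their poses are not given: they have to be found in the camera images.
- stage: Tilting stage: grey metal plate 160 x 160 x 10 mm set cornerwise on a hinge. Origin mid-plate on the hinge axis; y = hinge axis; x points from the low corner to the hinge; z up through the plate. Corners at x = -148 (low), x = +78, and x = -35, y = +/-113 mm. Droops 0.085 rad at first, held down only by its weight (about 3 N at the stud); swings freely to 0.04 rad past level.
- stage_frame: Dark steel frame fixed to the desk that carries the stage; origin 33 mm straight below the stage's, same yaw. It is packed up 0 to 5 mm, so the stage's origin is 33 to 38 mm above the desk. All of it lies at stage x above -50 mm, between |y| of 50 and 125 mm for x below -5 mm: the wedge's way in is clear from the low corner to x = -5 mm.
- stud (a point): Lowest point of the round-ended steel stud (16 mm diameter) under the low corner: x = -130, y = 0 mm of the stage, 16 mm below its origin when level. It hangs 6 to 11 mm above the desk at the start, 17 to 22 mm when the stage is level. It rides up on the wedge's ramp.
- wedge_heel (a point): Centre of the heel (grip block 45 x 28 x 34 mm high) of a loose wooden wedge, 17 mm above its underside. x axis to the thin tip, y across, z up. Wedge 145 mm long, 28 mm wide, 80 g. From the heel's front (x = 22.5 mm) the ramp falls straight from 27.5 mm high to 2.5 mm at the tip (x = 122.5 mm): 1 in 4. Lies flat on the desk at first; does not slip back under load.
- level_ball (a joint): Reading of the ball level on the stage (rad). 0 = centred; positive = the 18 mm dark steel ball is off to the low corner (stage -x), so raise it more; negative = raised too far. At rest it equals the stage's droop (0.085 at first); settles in about 1 s. The ball's shift from centre is 350 mm x this angle (30 mm at first).
- level_mid (a point): Centre of the level, at the top of its side walls (18 mm above the stage's origin): a white open trough, 116 x 34 mm, 13 mm high, grey ends 21 mm high, along the stage's x axis at x = -35, y = -30 mm. Two black lines cross it 16.5 mm either side of the centre; the ball, which stands 10 mm proud, is centred when midway, wholly between them.
- coin_tray: Bystander: open red coin tray with compartments, 160 x 200 x 16 mm, loose. Origin at the centre of its underside.
- mouse: Bystander: black computer mouse, 105 x 60 x 34 mm, loose. Origin at the centre of its underside.
- loupe: Bystander: black round loupe, 44 mm diameter, 42 mm high, standing loose. Origin at the centre of its underside.
Not all that is in view belongs to the job. What is meant by the part that bears wedge_heel is not turquoise, and is the smaller of those in its own colour.

How it is judged:
By the outcome, as a careful person would: the job done as asked, in the order asked, and still so for the second after the job is handed in, with the robot touching nothing.
It also fails if it takes over 61 s, if anything falls off the work surface, if the arm or the gripper's body presses on something with over 40 N, if the wrist force passes 120 N, or if a joint passes its speed limit or range.

## Robot

A 7-joint arm with a two-finger parallel gripper is mounted at the origin on the work surface. World frame = base frame: x ahead of the robot, y to its left, z up, the work surface at z = 0. Lengths are in m, angles in rad, forces in N, time in s.
With the tool pointing down it reaches from about 0.4 to 0.925 m from the base axis. Payload 5.6 kg.
Tool frame: the origin (TCP) lies midway between the tips of the shut fingers; the grasp point (between the pads) lies 19 mm behind it (r.grip_depth is the distance from the TCP to the grasp point, in m); z points along the fingers, y is the line along which they close (so a half turn about z gives the same grasp; the last joint's range is limited). The gripper opens to 85 mm and grips with 20 to 120 N. Pads are 22 mm wide; open, the fingers measure 114 mm over their backs; the gripper's body (76 mm by 85 mm) begins 54 mm behind the grasp point. The pads swing forward as they close: fully open they stand 13 mm farther back than shut.
Start: joints at [1.227, 0.468, -0.012, 1.603, 0.006, 1.071, -0.056], TCP at [0.193, -0.621, 0.231] pointing down, gripper open.
Joint ranges: [-2.53, 2.53], [-0.31, 2.02], [-1.57, 1.55], [0.28, 2.44], [-1.29, 4.43], [0.15, 1.84], [-2.92, 2.92]. Speed limits (rad/s): [2.57, 2.57, 3.14, 3.14, 3.14, 3.14, 3.14].

## Interface

Orientations are given as a unit quaternion [w, x, y, z].
In Python, from station import r gives the robot as it stands.
- The arm moves only by the shell command python3 -m creep 'ROWS' [FORCE]. ROWS is JSON, a list that holds one entry, the list of rows, each a list of 7 numbers: the turn, a rotation vector about the tool's x, y, z in rad, then the shift along the tool's x, y, z in mm, then the opening, from 0 (shut) to 1 (fully open). In form: [[[rx, ry, rz, dx, dy, dz, grip], ...]]. A call has 1 to 12 rows; each row is the pose to reach, as a shift and turn from the pose commanded when the call began, along the tool's axes at that moment; what a row does not reach only later rows make up. A row lasts 1/10 s, in which the tool goes at most 50 mm and 8.59 degrees, less where a joint would pass 70% of its speed; a pose out of reach is approached as far as the arm can. A call with a gripper value outside its range is refused whole. The fingers move at their own pace and stop on an object; FORCE is the grip in N (left out, the last holds). Time passes only in rows, so rows that repeat a pose let the fingers close. It gives the time, the measured TCP pose, the force, the opening and the grip force at its end, in the units of the state.
- r.read_state(): the state, without advancing time (a new reading comes with each control period).
- r.grab_frame(name): name is "scene" or "top" or "wrist"; returns a dict with "frame" (480x640x3 uint8, red, green, blue), "mtx" (3x3 intrinsics, pixels), "extrinsics" (4x4, takes a point from camera to world coordinates). Camera axes: x right, y up, looking along -z (the intrinsics and any distortion apply to the point x, -y, -z); pixel columns grow to the right and rows downward; lengths in m; the calibration is good to about 2 mm. The wrist camera is an equidistant fisheye: a pixel r from the principal point sees the ray r / f radians off the axis. A picture is of the moment at which its call begins. There is no depth.
- r.hand_in(): hands the job in; it is judged then, once.
The state is a dict: "time": time; "q": joint angles; "dq": joint speeds; "joint_efforts": joint torques, N m; "eef_pos": TCP position; "orientation": TCP orientation; "force": force on the tool from outside, world axes, zero at the start; "torque": the same for the moment, N m; "grip_width": finger opening in m; "gripper_force": force on a finger pad.
Only numpy, scipy, OpenCV 4.12 (cv2) and the standard library are available. Lean on these libraries where they do the work, as an engineer would, in place of code of your own. Each camera call takes 0.05 s, during which the arm holds its last target. There are 200 camera calls.

## Working session

There is one attempt and no reset: what is moved stays moved. The work goes in short steps, Python scripts to look and compute and a shell command to move; the robot and the scene stay as the last step left them, time stands still between calls to the robot, and variables do not carry over. Pictures are saved under pics/ and viewed, at most 11 in all, crops included, and the job is handed in when it is done.

```bash
mkdir -p pics; ls; cat > h.py <<'E'
import numpy as np, cv2
from station import r
from scipy.spatial.transform import Rotation as R
def grab(n,save=None):
    f=r.grab_frame(n)
    if save: cv2.imwrite('pics/'+save,cv2.cvtColor(f['frame'],cv2.COLOR_RGB2BGR))
    return f
def ray(f,u,v,fish=False):
    K=f['mtx'];T=np.array(f['extrinsics'])
    a=np.array([(u-K[0][2])/K[0][0],(v-K[1][2])/K[1][1]])
    if fish:
        t=np.linalg.norm(a)+1e-12; d=np.array([*(a/t*np.sin(t)),np.cos(t)])
    else: d=np.array([*a,1.])
    return T[:3,3],T[:3,:3]@np.array([d[0],-d[1],-d[2]])
def onz(f,u,v,z,fish=False):
    o,d=ray(f,u,v,fish); return o+d*(z-o[2])/d[2]
def proj(f,p,fish=False):
    K=f['mtx'];T=np.array(f['extrinsics']);c=T[:3,:3].T@(np.array(p)-T[:3,3]);c=c*[1,-1,-1]
    if fish:
        n=np.hypot(c[0],c[1])+1e-12;t=np.arctan2(n,c[2]);a=c[:2]/n*t
    else: a=c[:2]/c[2]
    return np.array([K[0][0]*a[0]+K[0][2],K[1][1]*a[1]+K[1][2]])
def totool(p):
    s=r.read_state();w,x,y,z=s['orientation'];M=R.from_quat([x,y,z,w])
    return M.inv().apply(np.array(p)-s['eef_pos'])*1000
E
python3 - <<'E'
from h import *
for n in('top','scene'):
    f=grab(n,n+'.png');print(n,np.round(f['mtx'],1).tolist(),np.round(f['extrinsics'],3).tolist())
s=r.read_state();print(s)
E
```

```text
pics
top [[439.4, 0.0, 325.9], [0.0, 439.4, 235.6], [0.0, 0.0, 1.0]] [[-0.028, 0.997, -0.07, 0.445], [-1.0, -0.028, 0.002, 0.0], [-0.0, 0.07, 0.998, 1.527], [0.0, 0.0, 0.0, 1.0]]
scene [[519.5, 0.0, 316.4], [0.0, 519.5, 230.9], [0.0, 0.0, 1.0]] [[0.411, -0.536, 0.737, 1.474], [0.911, 0.249, -0.328, -0.422], [-0.008, 0.807, 0.591, 1.006], [0.0, 0.0, 0.0, 1.0]]
{'time': 0.1, 'q': array([ 1.22700287,  0.46833274, -0.01160563,  1.60353214,  0.00599162,
        1.07141715, -0.05627025]), 'dq': array([-1.09099302e-03, -2.19535750e-03,  1.33746983e-05, -2.21346966e-03,
        1.89994248e-03,  6.79921788e-04,  1.05428187e-03]), 'joint_efforts': array([ 1.30947548e-03, -5.33511436e+01,  2.18594744e-02, -2.51965463e+01,
        1.14907842e-02,  4.30414439e-03, -2.33607160e-06]), 'eef_pos': array([ 0.19237009, -0.62034711,  0.23040503]), 'orientation': array([-8.08070581e-04,  9.88714088e-01,  1.49812441e-01, -1.77825366e-04]), 'force': array([ 0.58900834,  0.127323  , -0.51659146]), 'torque': array([-0.07071042, -0.02557288, -0.01064229]), 'gripper_force': 0.0, 'grip_width': 0.08520285336941183}
```

View pics/top.png

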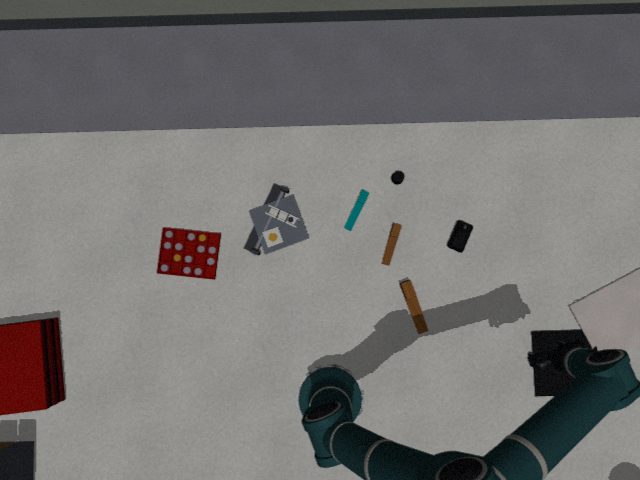

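View pics/scene.png

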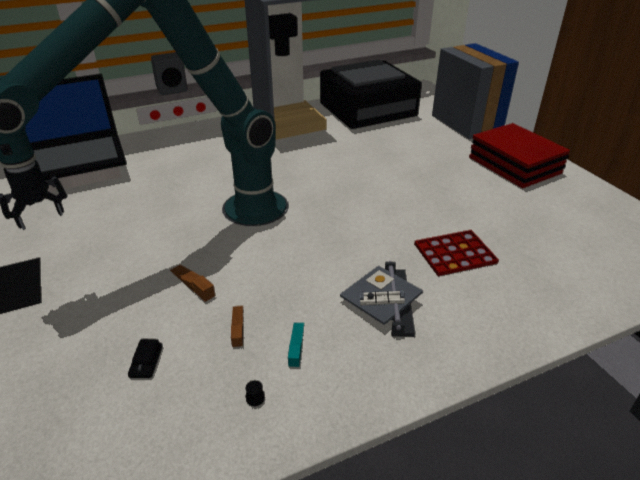

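The top view shows the stage at about (279,223), with its low corner at lower right (308,238) where the ball is. The target small brown wedge is at (391,244), the bigger brown one at (413,306) and the turquoise one at (357,210). Next I measure corners.

```bash
python3 - <<'E'
from h import *
f=grab('top');g=grab('scene')
def masks(im):
    h=cv2.cvtColor(im,cv2.COLOR_RGB2HSV)
    return cv2.inRange(h,(5,110,40),(20,255,255))
for n,x in(('top',f),('scene',g)):
    m=masks(x['frame']);c,_=cv2.findContours(m,0,2)
    for k in c:
        a=cv2.contourArea(k)
        if a>150:
            q=cv2.boxPoints(cv2.minAreaRect(k));ctr=q.mean(0)
            if (n=='top' and abs(ctr-[391,244]).max()<20) or (n=='scene' and abs(ctr-[237,326]).max()<25):
                print(n,a,q.round(1).tolist(),[onz(x,*p,0.015)[:2].round(4).tolist() for p in q])
im=f['frame']
h=cv2.cvtColor(im,cv2.COLOR_RGB2HSV)
# stage plate: print level line & black
def up(im,x0,y0,w,hh,s): return cv2.resize(im[y0:y0+hh,x0:x0+w],None,fx=s,fy=s,interpolation=cv2.INTER_CUBIC)
A=up(im,235,180,80,80,5);B=up(g['frame'],330,250,100,100,4);C=up(im,370,210,40,60,6)[:,:];D=up(g['frame'],215,295,50,60,6)
can=np.zeros((600,800,3),np.uint8)+128
A=cv2.resize(A,(320,320));B=cv2.resize(B,(400,400))[:320]
can[:320,:320]=A;can[:320,330:730]=B
C=cv2.resize(C,(180,270));D=cv2.resize(D,(225,270));can[325:595,:180]=C;can[325:595,200:425]=D
cv2.imwrite('pics/zoom.png',can[:,:,::-1])
E
```

```text
top 286.5 [[381.1000061035156, 262.79998779296875], [393.20001220703125, 222.8000030517578], [401.0, 225.10000610351562], [388.8999938964844, 265.20001220703125]] [[0.4515, -0.1898], [0.5885, -0.2363], [0.5797, -0.263], [0.4428, -0.2162]]
scene 385.0 [[231.0, 306.0], [242.0, 306.0], [242.0, 346.0], [231.0, 346.0]] [[0.4543, -0.2226], [0.4668, -0.1956], [0.6014, -0.2386], [0.59, -0.2634]]
```

View pics/zoom.png

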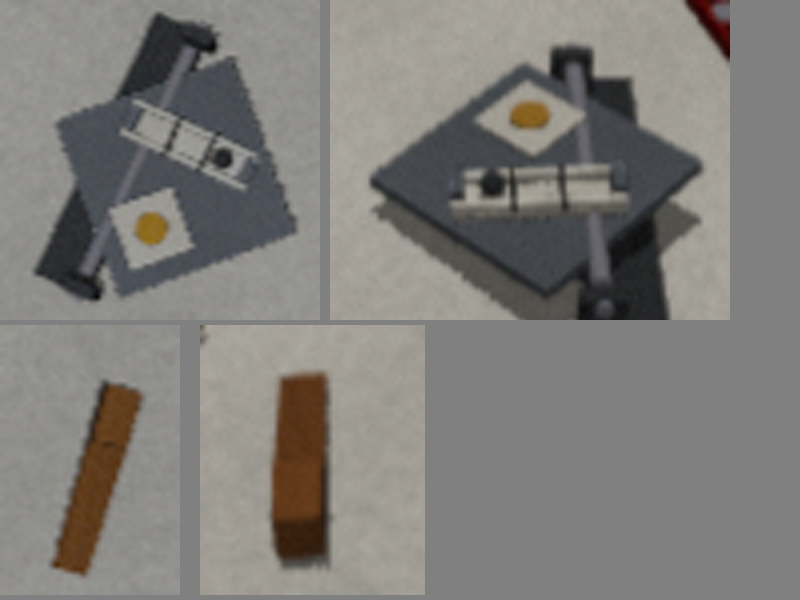

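The zoom shows that the wedge's heel is at the far end (world +x), with its thin tip towards the robot. The ball is at the low-corner side of the level. Next I compute the poses.

```bash
python3 - <<'E'
from h import *
f=grab('top')
H=onz(f,397.1,223.95,.034);T=onz(f,385,264,.003)
d=(T-H)[:2];L=np.linalg.norm(d);d/=L;yaw=np.degrees(np.arctan2(d[1],d[0]))
hc=H[:2]+d*.0225
print('wedge L',L,'yaw',yaw,'heel',hc)
zo=.0355
def P(u,v,x): return onz(f,u,v,zo+.005+.085*x)[:2]
lo=P(309.2,238,-.148);hi=P(250,210.5,.078);a=P(265.5,254,-.035);b=P(293.75,194.25,-.035)
print(lo,hi,a,b,np.linalg.norm(hi-lo),np.linalg.norm(a-b))
u=(hi-lo)/np.linalg.norm(hi-lo);v=(a-b)/np.linalg.norm(a-b)
y1=np.arctan2(u[1],u[0]);y2=np.arctan2(v[1],v[0])-np.pi/2
print(np.degrees([y1,y2]))
y=(y1+y2)/2;ex=np.array([np.cos(y),np.sin(y)])
c=np.mean([lo,hi,a,b],0);o=c+ex*.035
print('yaw',np.degrees(y),'origin',o,'stud',o-.13*ex)
p=np.array([*(hc-d*.003),.15]);print('tool shift',totool(p))
E
```

```text
wedge L 0.14149010610167012 yaw 162.67239972901197 heel [ 0.5607861  -0.23989754]
[0.5429347  0.05456418] [0.64057064 0.2520621 ] [0.49210813 0.20353293] [0.69362811 0.10328009] 0.22031387849263367 0.22507983381052515
[63.69384875 63.55041819]
yaw 63.622133469370866 origin [0.60786052 0.18471575] stud [0.55010293 0.0682509 ]
tool shift [ 467.01366585 -252.74129281   81.02843342]
```

```bash
python3 -m creep '[[[0,0,-0.15,40,-20,0,1],[0,0,-0.3,80,-45,0,1],[0,0,-0.45,120,-65,10,1],[0,0,-0.6,160,-85,20,1],[0,0,-0.75,200,-110,30,1],[0,0,-0.9,240,-130,40,1],[0,0,-1.05,280,-150,50,1],[0,0,-1.2,320,-170,60,1],[0,0,-1.35,360,-195,60,1],[0,0,-1.5,400,-215,60,1],[0,0,-1.65,440,-238,60,1],[0,0,-1.8,467,-253,60,1]]]'; python3 -m creep '[[[0,0,-0.15,0,0,0,1],[0,0,-0.3,0,0,0,1],[0,0,-0.45,0,0,0,1],[0,0,-0.6,0,0,0,1],[0,0,-0.73,0,0,0,1],[0,0,-0.73,0,0,0,1],[0,0,-0.73,0,0,0,1]]]'
python3 - <<'E'
from h import *
f=grab('wrist','w1.png')
s=r.read_state();print(s['eef_pos'],s['orientation'],s['q'].round(2))
for z,x in((.034,-.0225),(.0025,.1225)):
    d=np.array([np.cos(2.839),np.sin(2.839)]);p=np.array([.5608,-.2399])+d*x
    print(proj(f,[*p,z],True))
E
```

```text
time: 1.45
eef_pos: [0.5658, -0.2374, 0.1715]
orientation: [0.0, 0.493, 0.87, 0.001]
force: [0.0, -1.0, 0.2]
grip_width: 0.0854
gripper_force: 0.0
time: 2.15
eef_pos: [0.5635, -0.2411, 0.1711]
orientation: [-0.0, 0.157, 0.988, 0.0]
force: [-0.2, -0.2, 0.4]
grip_width: 0.0852
gripper_force: 0.0
[ 0.56350745 -0.24104148  0.17116092] [-1.11174375e-04  1.56294345e-01  9.87710516e-01 -4.49949334e-05] [ 0.84  0.58 -0.68  1.72  0.42  1.    1.27]
[319.43733985 248.92374609]
[317.20365916  67.77582957]
```

View pics/w1.png

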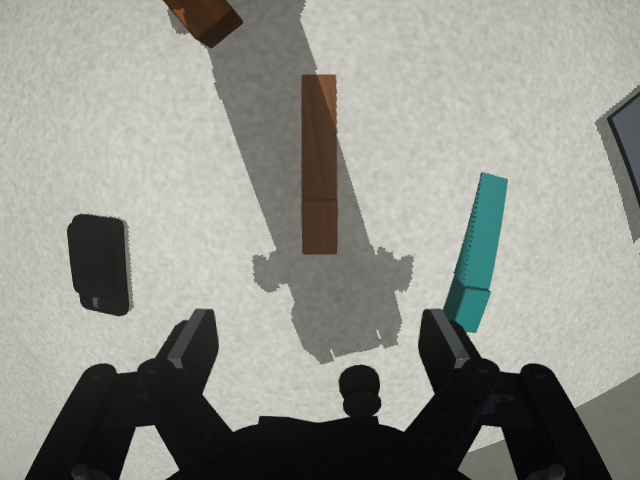

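The wrist view shows the wedge straight along the tool axis, tip at (319,75) and heel rear at (319,254), with room for both fingers. The turquoise wedge and the mouse are well clear.

```bash
python3 - <<'E'
from h import *
f=grab('wrist')
m=[onz(f,319.5,254,.034,1),onz(f,319.5,199.5,.034,1),onz(f,319.5,75,.0025,1)]
print(np.round(m,4))
d=(m[2]-m[0])[:2];print(np.linalg.norm(d),np.linalg.norm(m[1]-m[0]),np.degrees(np.arctan2(d[1],d[0])))
d/=np.linalg.norm(d)
hc=(m[0][:2]+m[2][:2])/2-d*.05
print('heel',hc,totool([*(hc-d*.003),.004]))
E
```

```text
[[ 0.5865 -0.2479  0.034 ]
 [ 0.544  -0.2341  0.034 ]
 [ 0.4503 -0.2036  0.0025]]
0.14322266029201056 0.04471625102353018 161.97824482764298
heel [ 0.56596078 -0.24119844] [ -5.33330469   0.55162327 167.24875502]
```

```bash
python3 -m creep '[[[0,0,0,-5,0,40,1],[0,0,0,-5,0,80,1],[0,0,0,-5,0,115,1],[0,0,0,-5,0,140,1],[0,0,0,-5,0,155,1],[0,0,0,-5,0,165,1],[0,0,0,-5,0,165,1],[0,0,0,-5,0,165,1]]]'; python3 -m creep '[[[0,0,0,0,0,0,0],[0,0,0,0,0,0,0],[0,0,0,0,0,0,0],[0,0,0,0,0,0,0],[0,0,0,0,0,0,0],[0,0,0,0,0,0,0],[0,0,0,0,0,0,0],[0,0,0,0,0,0,0],[0,0,0,0,0,0,0],[0,0,0,0,0,0,0]]]' 50
python3 - <<'E'
from h import *
ex=np.array([np.cos(1.1104),np.sin(1.1104)]);o=np.array([.60786,.18472])
hc=o-.272*ex-.003*ex
print(hc,totool([*hc,.006]))
E
```

```text
time: 3.05
eef_pos: [0.5693, -0.2425, 0.0073]
orientation: [0.001, 0.155, 0.988, -0.0]
force: [0.6, -0.4, 0.8]
grip_width: 0.0855
gripper_force: 0.0
time: 4.05
eef_pos: [0.5689, -0.2425, 0.0068]
orientation: [0.0, 0.155, 0.988, -0.0]
force: [-0.8, -0.0, 5.5]
grip_width: 0.0272
gripper_force: 50.9
[ 0.48567662 -0.06164603] [134.53410181 146.7540179    0.69678253]
```

```bash
python3 -m creep '[[[0,0,0,0,0,-12,0],[0,0,0.14,10,12,-15,0],[0,0,0.28,22,25,-15,0],[0,0,0.42,35,38,-15,0],[0,0,0.56,47,51,-15,0],[0,0,0.7,59,64,-15,0],[0,0,0.84,71,77,-15,0],[0,0,0.98,83,90,-15,0],[0,0,1.12,95,103,-15,0],[0,0,1.26,107,116,-15,0],[0,0,1.4,119,130,-15,0],[0,0,1.54,134,147,-15,0]]]'; python3 -m creep '[[[0,0,0.1,0,0,0,0],[0,0,0.18,0,0,0,0],[0,0,0.18,0,0,0,0],[0,0,0.18,0,0,0,0]]]'
python3 - <<'E'
from h import *
f=grab('wrist','w2.png')
s=r.read_state();print(s['eef_pos'],s['orientation'],s['q'].round(2))
E
```

```text
time: 5.25
eef_pos: [0.4856, -0.0611, 0.0216]
orientation: [0.0, 0.801, 0.599, 0.0]
force: [-0.1, 0.2, -1.5]
grip_width: 0.0274
gripper_force: 50.2
time: 5.65
eef_pos: [0.4858, -0.0613, 0.0215]
orientation: [-0.0, 0.849, 0.528, 0.0]
force: [0.2, 0.0, -1.2]
grip_width: 0.0273
gripper_force: 50.2
[ 0.4857632  -0.06144419  0.02139589] [-5.88020011e-05  8.49288736e-01  5.27928630e-01  1.33118755e-05] [ 0.17  0.55 -0.14  2.11  0.15  0.5  -0.54]
```

View pics/w2.png

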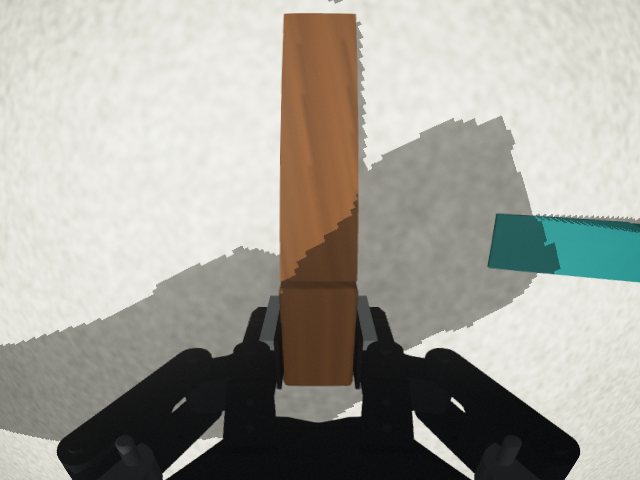

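The wedge is held square, tip at (320,14), heel between the pads at (318,335). I lower it to the desk and check alignment.

```bash
python3 -m creep '[[[0,0,0,0,0,8,0],[0,0,0,0,0,15,0],[0,0,0,0,0,15,0]]]'
python3 - <<'E'
from h import *
f=grab('top');g=grab('scene')
A=cv2.resize(f['frame'][180:280,240:360],None,fx=5,fy=5,interpolation=2)[:,:400*2][:500]
B=cv2.resize(g['frame'][240:340,290:440],None,fx=4,fy=4,interpolation=2)
cv2.imwrite('pics/a1.png',A[:,:,::-1])
s=r.read_state();print(s['eef_pos'])
# level black lines / ball in scene
h=cv2.imwrite('pics/b1.png',B[:,:,::-1])
ex=np.array([np.cos(1.1104),np.sin(1.1104)]);o=np.array([.60786,.18472]);ey=np.array([-ex[1],ex[0]])
hx=np.array(s['eef_pos'][:2])-o;print('heel in stage',hx@ex,hx@ey)
E
```

```text
time: 6.0
eef_pos: [0.4858, -0.0617, 0.0061]
orientation: [-0.0, 0.85, 0.527, -0.0]
force: [-0.6, -0.4, 7.0]
grip_width: 0.0273
gripper_force: 52.5
[ 0.48586137 -0.06169139  0.00609487]
heel in stage -0.27495854727203606 -0.00018566448758354124
```

View pics/a1.png

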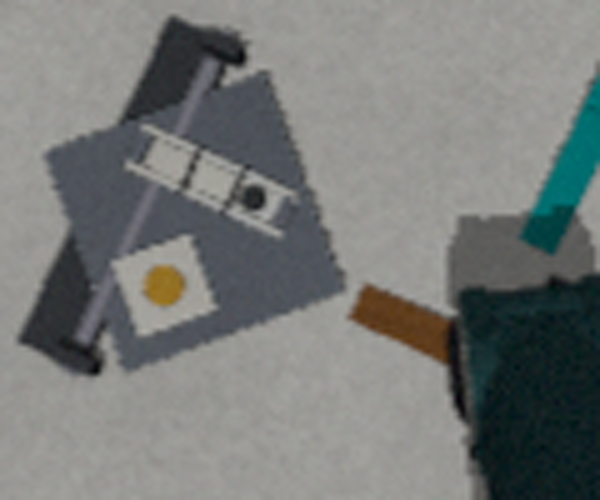

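```bash
python3 - <<'E'
from h import *
f=grab('top')
h=cv2.cvtColor(f['frame'],cv2.COLOR_RGB2HSV)
m=cv2.inRange(h,(5,110,40),(20,255,255))[225:260,305:340]
c=max(cv2.findContours(m,0,2)[0],key=cv2.contourArea)
q=cv2.boxPoints(cv2.minAreaRect(c))+[305,225]
ex=np.array([np.cos(1.1104),np.sin(1.1104)]);o=np.array([.60786,.18472]);ey=np.array([-ex[1],ex[0]])
for p in q:
    w=onz(f,*p,.004)[:2]-o; print(p,w@ex,w@ey)
# plate edges by grey-blue mask
m=cv2.inRange(f['frame'].astype(np.int16)[...,2]-f['frame'].astype(np.int16)[...,0],6,60)
m[:, :235]=0;m[:,325:]=0;m[:180]=0;m[265:]=0
c=max(cv2.findContours(m,0,2)[0],key=cv2.contourArea)
q=cv2.boxPoints(cv2.minAreaRect(c));print(cv2.contourArea(c))
for p in q:
    zz=.0405
    for _ in range(3):
        w=onz(f,*p,zz)[:2]-o; zz=.0405+.085*(w@ex)
    print(p,w@ex,w@ey)
E
```

```text
[309.86301327 243.30136681] -0.15383850377257788 0.015066767566010669
[313.04794502 236.29451942] -0.15360596291887516 -0.011665031188691768
[332.18492889 244.99315071] -0.22659782319174382 -0.012074477331657662
[328.99999809 251.99999809] -0.2267491007511845 0.014620943526937756
2385.5
[228.31506 202.50687] 0.1517456920866044 0.007072354242271354
[286.9452  180.52057] 0.005877327128941267 -0.14574959367345755
[308.39728 237.72604] -0.14259294175533768 0.0006556955792165736
[249.76715 259.71234] 0.004932718232276503 0.15164874989152416
```

View pics/b1.png

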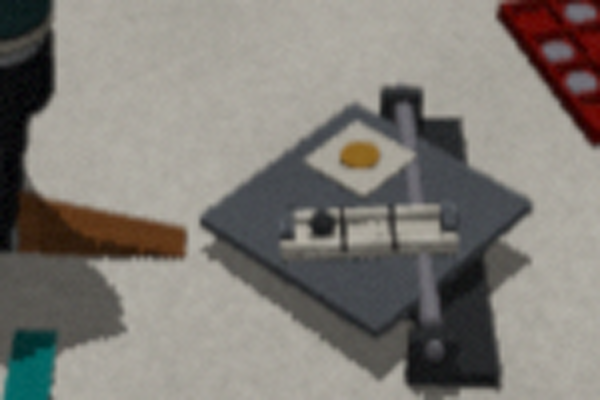

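```bash
cat > ball.py <<'E'
from h import *
import sys
ex=np.array([np.cos(1.1104),np.sin(1.1104)]);o=np.array([.60786,.18472]);ey=np.array([-ex[1],ex[0]])
s=r.read_state();w=s['eef_pos'][:2]-o;print('tcp stage',w@ex,w@ey,s['eef_pos'][2],s['force'])
f=grab('top')
# rectify the level (plane z .052) 4 px/mm... 60x20 mm halves
X,Y=np.meshgrid(np.arange(-65,66,.25),np.arange(-25,25,.25))
th=float(sys.argv[2])
im=np.zeros((*X.shape,2),np.float32)
for i in np.ndindex(X.shape):
    a=-.035+X[i]/1e3; im[i]=proj(f,[*(o+a*ex+(-.030-Y[i]/1e3)*ey),.0535+th*a])
A=cv2.remap(f['frame'],im[...,0],im[...,1],cv2.INTER_CUBIC)
row=A[80:120].astype(int).mean((0,2))
from scipy.ndimage import gaussian_filter1d
g=gaussian_filter1d(row,4)
print([(round(X[0,i],1),int(g[i])) for i in range(1,len(g)-1) if g[i]<g[i-1] and g[i]<=g[i+1]])
h=grab('scene')
B=cv2.resize(h['frame'][270:320,340:440],(520,260),interpolation=2)
cv2.imwrite('pics/'+sys.argv[1],np.vstack([A[:,:520],B])[:,:,::-1])
E
python3 -m creep '[[[0,0,0,5,1,0,0],[0,0,0,10,1,0,0],[0,0,0,15,1,0,0],[0,0,0,20,1,0,0],[0,0,0,25,1,0,0],[0,0,0,30,1,0,0],[0,0,0,35,1,0,0],[0,0,0,40,1,0,0],[0,0,0,45,1,0,0],[0,0,0,50,1,0,0],[0,0,0,50,1,0,0],[0,0,0,50,1,0,0]]]'; python3 -m creep '[[[0,0,0,0,0,0,0],[0,0,0,0,0,0,0],[0,0,0,0,0,0,0],[0,0,0,0,0,0,0],[0,0,0,0,0,0,0],[0,0,0,0,0,0,0],[0,0,0,0,0,0,0]]]'|head -3;python3 ball.py l1.png 0.05
```

```text
time: 7.35
eef_pos: [0.509, -0.0179, 0.0061]
orientation: [0.0, 0.85, 0.527, -0.0]
force: [-1.0, -2.0, 5.0]
grip_width: 0.0274
gripper_force: 52.3
time: 8.05
eef_pos: [0.509, -0.0179, 0.0061]
orientation: [0.0, 0.85, 0.527, -0.0]
tcp stage -0.22543604379216386 -0.0014367717524685494 0.006116918395819026 [-1.52492931 -1.73111838  5.21284434]
[(np.float64(-55.2), 75), (np.float64(-30.5), 38), (np.float64(-24.2), 40), (np.float64(-13.8), 83), (np.float64(-3.2), 157), (np.float64(8.5), 158), (np.float64(19.5), 81), (np.float64(34.5), 155), (np.float64(42.0), 156), (np.float64(53.5), 77), (np.float64(64.2), 78)]
```

View pics/l1.png

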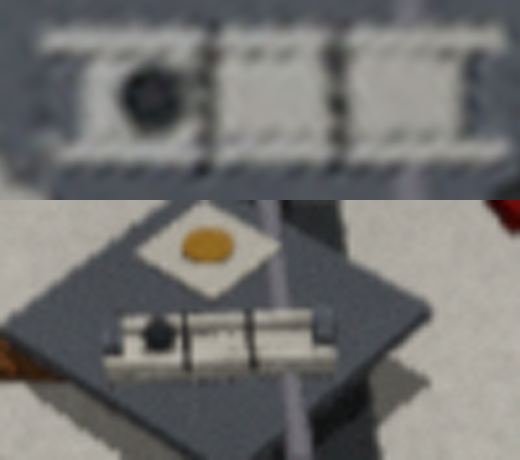

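The level shows lines at ±16.7 about 2.85 mm and the ball 30 mm off, so the stud is only just being met. I keep sliding.

```bash
python3 -m creep '[[[0,0,0,4,0,0,0],[0,0,0,8,0,0,0],[0,0,0,12,0,0,0],[0,0,0,16,0,0,0],[0,0,0,20,0,0,0],[0,0,0,24,0,0,0],[0,0,0,28,0,0,0],[0,0,0,28,0,0,0]]]'; python3 -m creep '[[[0,0,0,0,0,0,0],[0,0,0,0,0,0,0],[0,0,0,0,0,0,0],[0,0,0,0,0,0,0],[0,0,0,0,0,0,0],[0,0,0,0,0,0,0],[0,0,0,0,0,0,0],[0,0,0,0,0,0,0],[0,0,0,0,0,0,0],[0,0,0,0,0,0,0]]]'|head -1
cat >> ball.py <<'E'
gr=A.astype(int).mean(2)
i=np.r_[40:160:1];strip=gr[78:122]
prof=(70-strip).clip(0).sum(0);prof[abs(X[0])>50]=0
print('ball',(prof*X[0]).sum()/prof.sum(), 'sum',prof.sum())
e=A[40:60].astype(int).mean((0,2));e2=A[135:160].astype(int).mean((0,2))
for q in(e,e2):
    q=gaussian_filter1d(q,3);print('wall',[(round(float(X[0,k]),1),int(q[k])) for k in range(1,len(q)-1) if q[k]<q[k-1] and q[k]<=q[k+1] and abs(X[0,k])<50 and q[k]<150])
E
python3 ball.py l2.png 0.04
```

```text
time: 8.95
eef_pos: [0.5191, 0.0021, 0.006]
orientation: [0.001, 0.851, 0.525, -0.004]
force: [-5.8, -12.0, 13.5]
grip_width: 0.027
gripper_force: 53.3
time: 9.95
tcp stage -0.2029491846873461 -0.0016894953914098616 0.006068367839387724 [ -5.61607578 -12.41827066  12.78575898]
[(np.float64(-62.5), 83), (np.float64(-54.5), 77), (np.float64(-48.0), 85), (np.float64(-32.5), 159), (np.float64(-16.0), 36), (np.float64(-10.0), 40), (np.float64(4.0), 156), (np.float64(20.0), 85), (np.float64(36.2), 153), (np.float64(42.0), 153), (np.float64(54.2), 71)]
ball -13.167200687507627 sum 62835.666666666664
wall [(-34.5, 140), (-24.8, 145), (-13.0, 76), (-1.5, 135), (7.0, 144), (20.8, 86), (32.2, 146), (40.8, 140), (47.0, 125)]
wall [(-46.0, 128), (-29.0, 149), (-12.8, 88), (2.2, 142), (10.0, 142), (20.0, 86), (33.8, 138), (42.8, 138)]
```

```bash
python3 -m creep '[[[0,0,0,3,0,0,0],[0,0,0,6,0,0,0],[0,0,0,9,0,0,0],[0,0,0,12,0,0,0],[0,0,0,15,0,0,0],[0,0,0,18,0,0,0],[0,0,0,18,0,0,0]]]'; python3 -m creep '[[[0,0,0,0,0,0,0],[0,0,0,0,0,0,0],[0,0,0,0,0,0,0],[0,0,0,0,0,0,0],[0,0,0,0,0,0,0],[0,0,0,0,0,0,0],[0,0,0,0,0,0,0],[0,0,0,0,0,0,0],[0,0,0,0,0,0,0],[0,0,0,0,0,0,0]]]'|head -1
python3 ball.py l3.png 0.015
```

```text
time: 10.75
eef_pos: [0.5271, 0.018, 0.0061]
orientation: [0.001, 0.851, 0.525, -0.004]
force: [-7.2, -12.9, 13.7]
grip_width: 0.0275
gripper_force: 53.4
time: 11.75
tcp stage -0.18515905182833733 -0.0017975701225739118 0.006075963269331516 [ -6.72736382 -13.80157264  14.74942246]
[(np.float64(-52.8), 67), (np.float64(-35.5), 161), (np.float64(-25.0), 160), (np.float64(-11.0), 49), (np.float64(-0.8), 42), (np.float64(20.8), 74), (np.float64(38.0), 152), (np.float64(54.8), 71)]
ball -1.7372756408864494 sum 76755.66666666666
wall [(-34.2, 146), (-27.0, 140), (-12.0, 83), (-1.2, 123), (13.8, 137), (21.2, 81), (33.0, 144), (46.8, 125)]
wall [(-31.8, 144), (-11.8, 97), (1.8, 135), (9.5, 143), (21.0, 93), (34.5, 142), (43.2, 137)]
```

View pics/l3.png

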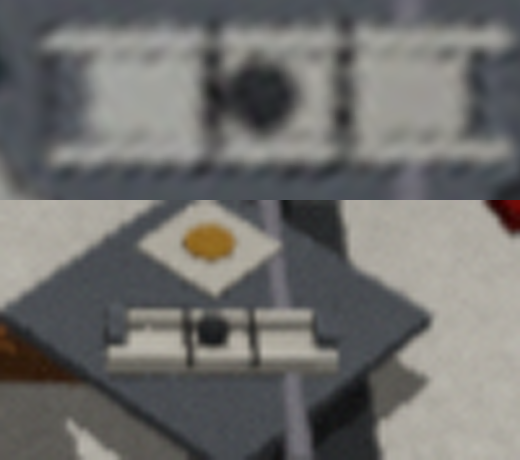

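The ball has moved between the lines, at about +0.5 mm against a centre of 4.5 mm, so roughly 6 mm more push is needed.

```bash
python3 -m creep '[[[0,0,0,2,0,0,0],[0,0,0,4,0,0,0],[0,0,0,6,0,0,0],[0,0,0,6,0,0,0],[0,0,0,6,0,0,0],[0,0,0,6,0,0,0],[0,0,0,6,0,0,0],[0,0,0,6,0,0,0],[0,0,0,6,0,0,0],[0,0,0,6,0,0,0],[0,0,0,6,0,0,0],[0,0,0,6,0,0,0]]]'
sed -i 's/^prof=\(.*\)$/prof=\1/; s/abs(X\[0\])>50\]=0/(X[0]<-9)|(X[0]>18)]=0/' ball.py
python3 ball.py l4.png 0.002
```

```text
time: 13.05
eef_pos: [0.5297, 0.0231, 0.0061]
orientation: [0.001, 0.851, 0.525, -0.004]
force: [-7.2, -15.2, 14.5]
grip_width: 0.0273
gripper_force: 53.5
tcp stage -0.17953714287827746 -0.0018087897611394359 0.006072241078806474 [ -7.19717084 -15.24953059  14.46229839]
[(np.float64(-53.5), 67), (np.float64(-25.0), 160), (np.float64(-12.5), 73), (np.float64(2.0), 35), (np.float64(7.8), 40), (np.float64(20.8), 70), (np.float64(38.2), 152), (np.float64(55.0), 74)]
ball 4.400949594656816 sum 64431.0
wall [(-44.0, 128), (-33.0, 146), (-26.8, 141), (-11.8, 76), (-1.2, 130), (6.0, 118), (11.8, 134), (21.5, 76), (33.0, 146), (41.0, 140), (47.0, 126)]
wall [(-31.8, 142), (-12.0, 94), (1.8, 130), (20.8, 91), (33.0, 142), (42.2, 138)]
```

```bash
python3 -m creep '[[[0,0,0,-2,0,0,0],[0,0,0,-4,0,0,0],[0,0,0,-4,0,0,0],[0,0,0,-4,0,0,0]]]'; python3 ball.py l5.png 0.0|grep -v wall
```

```text
time: 13.55
eef_pos: [0.5297, 0.0231, 0.0061]
orientation: [0.001, 0.85, 0.526, -0.001]
force: [-2.0, -5.6, 7.5]
grip_width: 0.0272
gripper_force: 52.7
tcp stage -0.1795205386192298 -0.0018125748329188656 0.006089112646839874 [-1.99188259 -5.60275386  7.48829917]
[(np.float64(-53.5), 67), (np.float64(-32.2), 160), (np.float64(-23.2), 159), (np.float64(-12.5), 74), (np.float64(2.0), 36), (np.float64(7.8), 40), (np.float64(20.8), 72), (np.float64(38.2), 152), (np.float64(43.5), 151), (np.float64(55.0), 74)]
ball 4.499314189460175 sum 62334.99999999999
```

Unloading left the wedge in place. I take off a bit more, then open.

```bash
python3 -m creep '[[[0,0,0,-1,0,0,0],[0,0,0,-2,0,0,0],[0,0,0,-2,0,0,0],[0,0,0,-2,0,0,0.4],[0,0,0,-2,0,0,0.6],[0,0,0,-2,0,0,0.8],[0,0,0,-2,0,0,0.8],[0,0,0,-2,0,0,0.8],[0,0,0,-2,0,0,0.8],[0,0,0,-2,0,0,0.8],[0,0,0,-2,0,0,0.8],[0,0,0,-2,0,0,0.8]]]'; python3 ball.py l6.png 0.0
```

```text
time: 14.85
eef_pos: [0.5293, 0.0241, 0.0063]
orientation: [0.0, 0.85, 0.527, 0.0]
force: [0.4, 1.1, -0.4]
grip_width: 0.0684
gripper_force: 0.0
tcp stage -0.17877272616495068 -0.0010087185840944647 0.006294428929937802 [ 0.38599245  1.09372849 -0.3618606 ]
[(np.float64(-53.2), 67), (np.float64(-30.8), 159), (np.float64(-12.5), 75), (np.float64(1.8), 37), (np.float64(8.0), 40), (np.float64(21.0), 70), (np.float64(36.0), 152), (np.float64(41.5), 152), (np.float64(55.0), 74)]
ball 4.535697160849666 sum 62565.66666666667
wall [(-44.0, 129), (-33.2, 144), (-26.5, 138), (-11.8, 75), (-1.2, 131), (6.0, 119), (21.5, 76), (34.8, 145), (46.8, 126)]
wall [(-32.0, 143), (-12.0, 93), (2.0, 130), (20.8, 93), (33.5, 142), (43.0, 138)]
```

```bash
python3 -m creep '[[[0,0,0,0,0,-10,0.8],[0,0,0,0,0,-25,0.8],[0,0,0,0,0,-50,0.8],[0,0,0,0,0,-80,0.8],[0,0,0,-20,0,-120,0.8],[0,0,0,-50,0,-150,0.8],[0,0,0,-80,0,-150,0.8],[0,0,0,-80,0,-150,0.8],[0,0,0,-80,0,-150,0.8],[0,0,0,-80,0,-150,0.8],[0,0,0,-80,0,-150,0.8]]]'; python3 ball.py l7.png 0.0
python3 - <<'E'
from h import *
f=grab('top');A=cv2.resize(f['frame'][160:270,150:310],(800,550),interpolation=2)
g=grab('scene')['frame'][230:420,120:440];g=cv2.resize(g,(800,475))[:,:]
cv2.imwrite('pics/end.png',g[:,:,::-1])
E
```

```text
time: 16.05
eef_pos: [0.494, -0.0465, 0.1562]
orientation: [-0.0, 0.849, 0.528, 0.0]
force: [-0.3, 0.7, -0.6]
grip_width: 0.0685
gripper_force: 0.0
tcp stage -0.25770103609806716 -0.000738568570490471 0.1562254845536128 [-0.3060268   0.70390269 -0.61836856]
[(np.float64(-53.2), 69), (np.float64(-30.5), 160), (np.float64(-26.2), 160), (np.float64(-12.5), 74), (np.float64(2.2), 36), (np.float64(7.8), 40), (np.float64(21.0), 73), (np.float64(36.5), 151), (np.float64(40.8), 150), (np.float64(55.0), 75)]
ball 4.5755531440606845 sum 62355.666666666664
wall [(-44.0, 125), (-33.5, 143), (-26.8, 140), (-11.8, 77), (-1.0, 130), (6.0, 117), (21.2, 74), (33.0, 143), (40.0, 139), (46.8, 125)]
wall [(-32.0, 143), (-23.5, 149), (-12.0, 92), (2.0, 130), (20.8, 92), (33.0, 140), (42.8, 138)]
```

View pics/end.png

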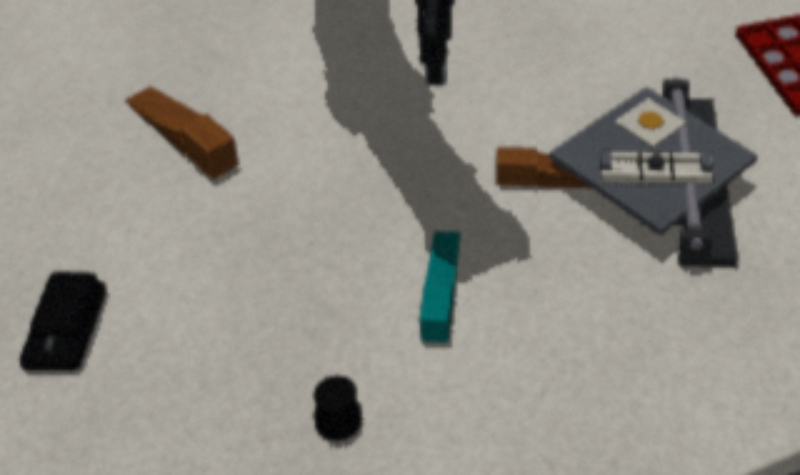

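View pics/l7.png

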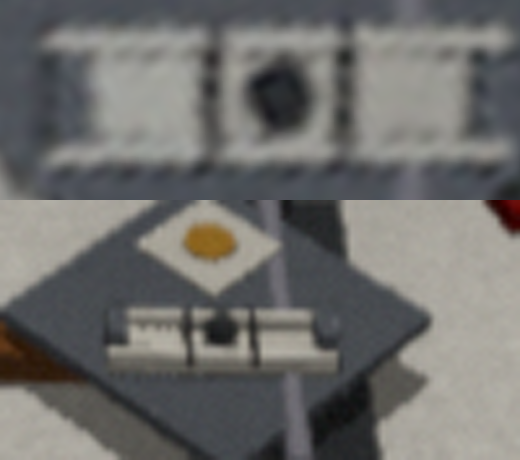

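The ball sits midway between its lines (col 278 against lines at 211 and 344). The wedge lies flat under the low corner, the gripper is clear and the bystanders have not moved.

```bash
python3 -c "from station import r; print(r.hand_in())"
```

```text
the job is handed in; nothing more can be done
None
```

Job handed in: the small wooden wedge lies flat under the stud, let go and the gripper clear, with the level's ball centred between its marks to within measurement (under 1 mm) and the coin tray, mouse and loupe left alone.

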